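# Third hand: press the dispenser tap against its washer while the nut goes on

### The job

Be the third hand while a colleague screws the nut of the cold-brew dispenser's tap on from inside the tank. Pick up the tap with a gentle grip, put its threaded shank through the soft washer and the hole in the tank's front, spout straight down, and press its flange squarely against the washer with a steady push of about 10 newtons for a few seconds. Finish while still gripping and pressing it like that - do not let go - and leave the other things on the counter where they are.

Things in the scene. Friction and masses are not known exactly. Their poses are not given: they have to be found in the camera images.
- tap: The loose steel dispenser tap, about 160 g, standing on its 34 mm wide outlet foot. Origin: centre of the outlet's underside; z up, x towards the threaded shank. On top: a bonnet 25 mm across (to z = 70 mm) and a flat black lever 13 mm wide (x = -32 to +8 mm, top at z = 81 mm).
- grip (a point): Point on the tap to grip from above, on its z axis, 45 mm above the origin, level with the shank's axis. The valve body here is square: 28 mm along x, with two wrench flats 26 mm apart facing +y and -y, from z = 28 to 62 mm. A grip of more than 50 N damages the thin casting; 25 to 35 N holds it well. Axes as the tap's.
- shank (a point): Point on the tap: centre of the far face of its round flange (38 mm across), where the shank begins: 55 mm along +x from point grip. A barrel 19 mm thick with a 26 mm collar (x = 30 to 34 mm) joins flange and body. The shank, 15 mm thick and 28 mm long, runs on along +x; its last 6 mm taper to 9 mm. Axes as the tap's.
- tank: Fixed cold-brew dispenser: open-topped steel tank on a dark wire stand, 130 mm deep (x), 190 mm wide (y); bottom 95 mm, rim 194 mm above the counter; side handles to y = -117 and 117 mm; flat drip tray in front, to x = -145 mm, 14 mm high. Origin: centre of the stand, on the counter; x points into the tank, away from the robot. Front wall at x = -65 mm, 6 mm thick, with the tap hole in it.
- washer: Soft black washer on the tank's front round the tap hole (20 mm across, axis along x): 36 mm outside, 20 mm inside, 6 mm thick. Origin: centre of its front face (at rest tank x = -71, y = 0, z = 132 mm); axes as the tank's. Yields along +x like a spring: 1 mm per 3.5 N, bottoms at 5 mm (17 N). More than 25 N spoils it. Behind the wall there is free room for the shank.
- stamp: Bystander, to be left alone: wooden hand stamp.
- tamper: Bystander, to be left alone: tamper.
- basket: Bystander, to be left alone: filter basket.
- brush: Bystander, to be left alone: group brush.
- hexkey: Bystander, to be left alone: hex key.
- nut: Bystander, to be left alone: wing nut.

How it is judged (in metres and radians):
On the way, in this order (a step that is already met when the one before it is completed fails the run):
1. the tap is picked up, clear of the counter (height (world z) of tap above 0.03 m and contact force between the fingers and tap above 5 N), for 0.2 s.
2. the tap's shank is through the hole and its flange presses squarely on the washer with 6 to 15 N, gripped, spout down, for 2 s (contact force between tap and washer between 6 and 15 N and angle between tap's own z axis and vertical below 0.12 rad and angle between the x axis of tap and the x axis of tank, either way round below 0.12 rad and x of shank in the frame of washer above -0.003 m and distance between shank and washer below 0.006 m and contact force between the fingers and tap above 15 N and height (world z) of tap above 0.06 m), for 2 s.
At the end, for the whole second after the job is handed in: Through the last second the tap is still gripped, well off the counter, its shank through the hole, the flange within 6 mm of the washer's centre and pressing it with 6 to 15 N, spout straight down and shank square to the tank within about 7 degrees (all of step 2); the arm keeps its last pose, push and grip.
It fails at once if the tap is squeezed by the fingers with more than 100 N (50 N on each side) (contact force between the fingers and tap above 100 N).
It fails at once if the washer is pushed with more than 25 N (contact force between anything else and washer above 25 N).
It fails at once if a bystander is moved by more than 20 mm or knocked over (distance of any of stamp, tamper, basket, brush, hexkey, nut from where it was at the start of the episode above 0.02 m).
It also fails if it takes over 54 s, if anything falls off the work surface, if the arm or the gripper's body presses on something with over 40 N, if the wrist force passes 120 N, or if a joint passes its speed limit or range.

### The arm

A 6-joint arm with a two-finger parallel gripper is mounted at the origin on a cart in front of the work surface, level with it; the furniture and walls round the work are solid. World frame = base frame: x ahead of the robot, y to its left, z up, the work surface at z = 0. Lengths are in mm, angles in rad, forces in N, time in s.
With the tool pointing down it reaches from about 400 to 925 mm from the base axis. Payload 12.5 kg.
Tool frame: the origin (TCP) lies on the mounting face of the last link; the fingertips stand 190 mm ahead of it and the grasp point (between the pads) lies 171 mm ahead of it; z points along the fingers, y is the line along which they close (so a half turn about z gives the same grasp; the last joint's range is limited). The gripper opens to 95 mm and grips with 3 to 60 N. Pads are 20 mm wide; open, the fingers measure 119 mm over their backs; the gripper's body (75 mm by 180 mm) begins 59 mm behind the grasp point.
Start: joints at [-0.106, 0.491, 1.559, -0, 1.092, -0.106], TCP at [625, 0.023, 404.761] pointing down, gripper open.
Joint ranges: [-3.1, 3.1], [-0.84, 2.19], [0.05, 2.79], [-1.13, 4.28], [0.06, 2.93], [-2.69, 2.69]. Speed limits (rad/s): [2.22, 2.22, 2.79, 3.14, 3.14, 3.14].

### API

Orientations are given as [roll, pitch, yaw] about the fixed x, y, z axes, in that order (R = Rz(yaw) Ry(pitch) Rx(roll)).
In Python, from cell import * gives the robot as it stands.
- The arm moves only by the tool arm_command, never from a script. Its argument "rows" is a list that holds one entry, the list of rows, each a list of 7 numbers: the shift along the tool's x, y, z normalised to -1 to 1, where 1 is 0.15 m, then the turn, a rotation vector about the tool's x, y, z normalised to -1 to 1, where 1 is 360 degrees, then the opening, from -1 (shut) to 1 (fully open). A call has 1 to 10 rows; each row is the pose to reach, as a shift and turn from the pose commanded when the call began, along the tool's axes at that moment, turning the shorter way round; what a row does not reach only later rows make up. A row lasts 1/12 s, in which the tool goes at most 41.7 mm and 7.16 degrees, less where a joint would pass 70% of its speed; a pose out of reach is approached as far as the arm can. A call with a number of a shift or a turn outside -1 to 1 is refused whole. A call with a gripper value outside its range is refused whole. The fingers move at their own pace and stop on an object; the grip force is fixed at half the most. Time passes only in rows, so rows that repeat a pose let the fingers close. It gives the time, the measured TCP pose, the force, the opening and the grip force at its end, in the units of the state.
- state(): the state, without advancing time (a new reading comes with each control period).
- read_camera(name): name is "scene" or "side" or "wrist"; returns (picture, depth): 384x512x3 uint8, red, green, blue; 384x512 float32, mm along the optical axis (not along the pixel's ray), 0 where there is no reading.
- get_calibration(name): a dict with "camera_matrix" (3x3 intrinsics, pixels), "position" and "orientation" of the camera in the world; the wrist camera has in their place "hand_eye" (4x4, takes a point from camera to tool coordinates, whose origin is the TCP and whose axes are the flange's). Camera axes: x right, y up, looking along -z (the intrinsics and any distortion apply to the point x, -y, -z); pixel columns grow to the right and rows downward; lengths in mm; the calibration is good to about 2 mm. A picture is of the moment at which its call begins: read the wrist's pose just before it. get_calibration takes no time and is no camera call.
- job_done(): hands the job in; it is judged then, once.
The state is a dict: "t": time; "joints": joint angles; "qvel": joint speeds; "tau": joint torques, N m; "eef_pos": TCP position; "tcp_rot": TCP orientation; "ft_force": force on the tool from outside, world axes, zero at the start; "moment": the same for the moment, N m; "opening": opening from 0.0 (shut) to 1.0 (fully open); "grip_force": force on a finger pad.
Only numpy, scipy, OpenCV 4.12 (cv2) and the standard library are available. Lean on these libraries where they do the work, as an engineer would, in place of code of your own. Each camera call takes 0.05 s, during which the arm holds its last target. There are 200 camera calls.

## Working session

There is one attempt and no reset: what is moved stays moved. The work goes in short steps, Python scripts to look and compute and a tool call to move; the robot and the scene stay as the last step left them, time stands still between calls to the robot, and variables do not carry over. Pictures are saved under pics/ and viewed, at most 12 in all, crops included, and the job is handed in when it is done.

Besides the shell and the picture viewer there is one more tool, called after "Request:" in YAML: its name, and indented under it one key for each argument. arm_command: Moves the arm, as the interface text tells. Its arguments: {"type":"object","properties":{"rows":{"type":"array","items":{"type":"array","items":{"type":"array","items":{"type":"number","minimum":-1,"maximum":1}}}}},"required":["rows"]}

```bash
mkdir -p pics; ls
python3 - <<'E'
from cell import *
import numpy as np,cv2
s=state();print(s)
for n in("scene","side","wrist"):
    p,d=read_camera(n);np.savez(f"pics/{n}0.npz",p=p,d=d);cv2.imwrite(f"pics/{n}0.png",p[:,:,::-1]);print(n,get_calibration(n))
a=[cv2.imread(f"pics/{n}0.png") for n in("scene","side")]
E
```

```text
pics
{'t': 0.0, 'joints': array([-1.05573233e-01,  4.91555803e-01,  1.55942918e+00, -2.85232365e-05,
        1.09166437e+00, -1.05599990e-01]), 'qvel': array([ 0.00072089, -0.00082819,  0.00085403,  0.00123115, -0.00029233,
       -0.00096429]), 'tau': array([-9.52334158e-04, -6.12640929e+01, -2.58175153e+01,  6.92750537e-02,
        4.83079045e-02, -1.38641695e-05]), 'eef_pos': array([6.24975141e+02, 4.00057888e-02, 4.04170946e+02]), 'tcp_rot': array([-3.14053918e+00, -8.62231468e-05,  1.57083620e+00]), 'ft_force': array([ 0.35680577,  0.14289717, -0.12226199]), 'moment': array([0.06373744, 0.02151607, 0.01339931]), 'grip_force': 0.0, 'opening': 0.9999539018362775}
scene {'camera_matrix': array([[397.73070432,   0.        , 255.56468622],
       [  0.        , 397.73070432, 188.81187025],
       [  0.        ,   0.        ,   1.        ]]), 'position': array([-321.33270475,  866.32462503,  771.32673931]), 'orientation': array([ 1.03724655,  0.02192238, -2.34680714])}
side {'camera_matrix': array([[370.96665294,   0.        , 243.08932636],
       [  0.        , 370.96665294, 192.24340448],
       [  0.        ,   0.        ,   1.        ]]), 'position': array([  44.01506075, -951.3957142 ,  833.64410198]), 'orientation': array([ 0.97553737,  0.02339617, -0.43523112])}
wrist {'camera_matrix': array([[273.33216024,   0.        , 253.84311954],
       [  0.        , 273.33216024, 193.21319892],
       [  0.        ,   0.        ,   1.        ]]), 'hand_eye': array([[-3.25374729e-04,  9.56096798e-01,  2.93050861e-01,
         8.30187249e+01],
       [ 9.99998314e-01, -2.18594548e-04,  1.82347776e-03,
        -4.64582631e-01],
       [ 1.80748057e-03,  2.93050960e-01, -9.56095114e-01,
         2.01623832e+01],
       [ 0.00000000e+00,  0.00000000e+00,  0.00000000e+00,
         1.00000000e+00]])}
```

View pics/scene0.png

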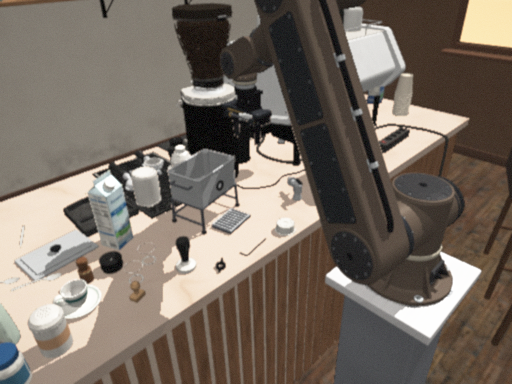

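View pics/side0.png

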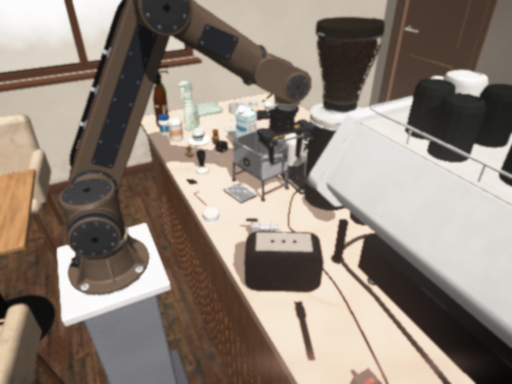

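View pics/wrist0.png

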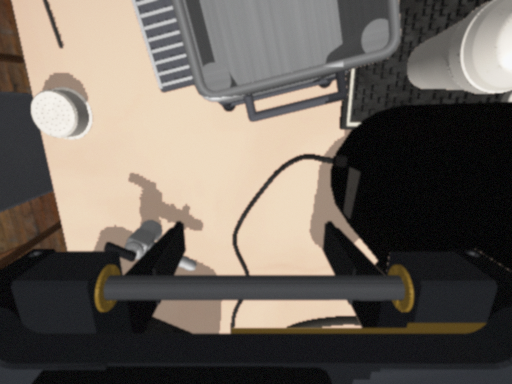

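The scene view shows the tank at about (203,185) with its tap hole at about (220,185), and the tap at (297,188). The side view shows the tap at (265,226). In the wrist view the tap is half hidden at (145,240) and the tank rim is at the top, so I'll move for a clearer view of the tap.

Request:
arm_command:
  rows:
    - [[-0.6,-0.6,0,0,0,0,1],[-0.6,-0.6,0,0,0,0,1],[-0.6,-0.6,0,0,0,0,1],[-0.6,-0.6,0,0,0,0,1],[-0.6,-0.6,0,0,0,0,1],[-0.6,-0.6,0,0,0,0,1]]

```text
t: 0.65
eef_pos: [535.3, -90.1, 404.9]
tcp_rot: [3.141, -0.0, 1.57]
ft_force: [-0.6, 0.2, -0.6]
opening: 0.998
grip_force: 0.0
```

```bash
cat > h.py <<'E'
from cell import *
import numpy as np,cv2
from scipy.spatial.transform import Rotation as R
def snap(n,tag):
    s=state();p,d=read_camera(n);c=get_calibration(n);T=np.eye(4)
    if n=="wrist":
        T[:3,:3]=R.from_euler('xyz',s['tcp_rot']).as_matrix();T[:3,3]=s['eef_pos'];T=T@c['hand_eye']
    else:
        T[:3,:3]=R.from_euler('xyz',c['orientation']).as_matrix();T[:3,3]=c['position']
    np.savez(f"pics/{tag}.npz",p=p,d=d,T=T,K=c['camera_matrix']);return load(tag)
def load(tag):
    z=np.load(f"pics/{tag}.npz");return z['p'],z['d'],z['T'],z['K']
def cloud(d,T,K):
    v,u=np.mgrid[:d.shape[0],:d.shape[1]]
    P=np.stack([(u-K[0,2])/K[0,0]*d,-(v-K[1,2])/K[1,1]*d,-d],-1)
    return P@T[:3,:3].T+T[:3,3]
def proj(X,T,K):
    c=(np.asarray(X,float)-T[:3,3])@T[:3,:3];return np.stack([K[0,2]-K[0,0]*c[...,0]/c[...,2],K[1,2]+K[1,1]*c[...,1]/c[...,2]],-1)
def ray(u,v,T,K):
    return T[:3,3],T[:3,:3]@np.array([(u-K[0,2])/K[0,0],-(v-K[1,2])/K[1,1],-1.])
def on_z(u,v,z,T,K):
    o,r=ray(u,v,T,K);return o+r*(z-o[2])/r[2]
def save(p,name,box=None,f=1):
    if box: p=p[box[1]:box[3],box[0]:box[2]]
    cv2.imwrite(f"pics/{name}.png",cv2.resize(p[:,:,::-1],None,fx=f,fy=f,interpolation=cv2.INTER_CUBIC))
E
python3 - <<'E'
from h import *
print(state()['eef_pos'],state()['t'])
p,d,T,K=snap("wrist","w1");save(p,"w1")
ps,ds,Ts,Ks=snap("scene","s1");save(ps,"s1c",(150,120,330,250),4)
print(ds[185,220],cloud(ds,Ts,Ks)[185,215],cloud(ds,Ts,Ks)[188,297])
E
```

```text
[535.28800313 -90.07991001 404.94430467] 0.65
1294.221 [559.58194786 201.7549054  142.02533605] [453.63378225 -77.88969715  54.24072318]
```

View pics/w1.png

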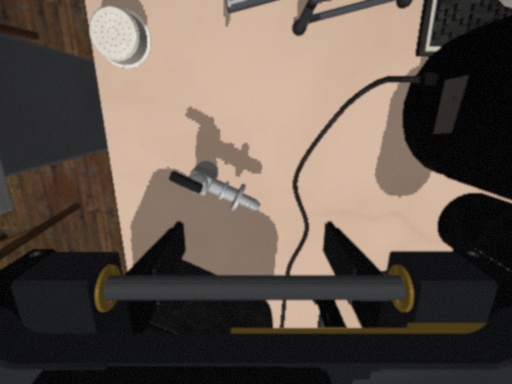

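View pics/s1c.png

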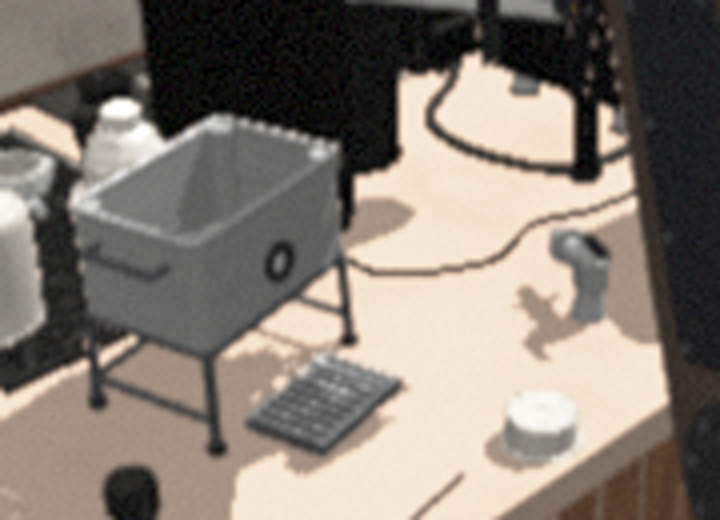

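The wrist view shows the tap with its lever at (186,182), flange at (238,196) and shank tip at (257,206). The scene crop shows the washer at crop (279,262), which is full-image (219.8,185.5). Next I'll measure both.

Run:
```python
from h import *
p,d,T,K=load("w1");C=cloud(d,T,K)
print("counter z",np.median(C[190:230,120:150,2]))
g=p.mean(2);box=np.zeros(d.shape,bool);box[155:215,160:268]=1
# shank/barrel: heights 36..56, long points
m=box&(C[...,2]>25)&(C[...,2]<110)
P=C[m];print(len(P),P.min(0),P.max(0))
lev=box&(C[...,2]>73)&(C[...,2]<95)&(g<60);L=C[lev];print("lever",len(L),np.median(L[:,2]))
(r,sz,a)=cv2.minAreaRect(L[:,:2].astype(np.float32));print(r,sz,a,cv2.boxPoints((r,sz,a)))
q=C[box&(C[...,2]>25)&(C[...,2]<70)&(g>70)];q=q[q[:,0]>480] if (q[:,0]>480).any() else q
vx=cv2.fitLine(q[:,:2].astype(np.float32),cv2.DIST_HUBER,0,.01,.01).ravel();print("shank line",vx,np.degrees(np.arctan2(vx[1],vx[0])),q.max(0))
vx=cv2.fitLine(P[:,:2].astype(np.float32),cv2.DIST_HUBER,0,.01,.01).ravel();print("all line",vx,np.degrees(np.arctan2(vx[1],vx[0])))
print("tip ray z45",on_z(258,207,48,T,K),"lever end z81",on_z(171,176,81,T,K))
ps,ds,Ts,Ks=load("s1");Cs=cloud(ds,Ts,Ks)
# front wall: polygon in crop coords
poly=(np.array([[215,255],[330,165],[335,240],[215,340]])/4+[150,120]).astype(np.int32)
m=np.zeros(ds.shape,np.uint8);cv2.fillPoly(m,[poly],1)
gs=ps.mean(2);w=(m>0)&(ds>0);cv2.circle(m,(220,185),8,0,-1);wp=Cs[(m>0)&(ds>0)]
for k in range(3):
    c=wp.mean(0);n=np.linalg.svd(wp-c)[2][2];e=(wp-c)@n;wp=wp[abs(e)<2.5*e.std()+.5]
n*=np.sign(n[0]);print("wall n",n,"yaw deg",np.degrees(np.arctan2(n[1],n[0])),"c",c,len(wp),e.std())
dk=np.zeros(ds.shape,np.uint8);dk[176:196,209:231]=1
dk=((dk>0)&(gs<60)).astype(np.uint8);ct,_=cv2.findContours(dk,0,2);b=max(ct,key=cv2.contourArea);e=cv2.fitEllipse(b);print("washer",e,dk.sum())
o,r=ray(*e[0],Ts,Ks)
nh=np.array([n[0],n[1],0]);nh/=np.linalg.norm(nh)
t=((c-o)@nh-6)/(r@nh);print("washer centre",o+t*r)
# rim
top=Cs[(Cs[...,2]>185)&(Cs[...,2]<205)&(abs(Cs[...,0]-620)<150)&(abs(Cs[...,1]-200)<180)];print("rim",len(top),cv2.minAreaRect(top[:,:2].astype(np.float32)))
```

```text
counter z 0.2202386027364014
1587 [ 436.77589227 -133.07679178   25.15393876] [541.15244301 -74.30789682  82.84377744]
lever 318 80.84045365547902
(455.9252014160156, -86.7589111328125) (10.948412895202637, 37.45622253417969) 63.35631561279297 [[ 436.73093  -83.25338]
 [ 470.20975 -100.05027]
 [ 475.11948  -90.26444]
 [ 441.64066  -73.46755]]
shank line [ 8.69022191e-01 -4.94773090e-01  5.08472900e+02 -1.10616646e+02] -29.654787 [541.15244301 -85.40836144  65.54503629]
all line [ 8.8608283e-01 -4.6352693e-01  4.8587131e+02 -9.8639206e+01] -27.614927
tip ray z45 [ 539.82403769 -129.16176321   48.        ] lever end z81 [439.97224706 -79.54400183  81.        ]
wall n [0.9733675  0.22908976 0.00857851] yaw deg 13.243984061230528 c [565.88940271 187.70937021 145.26111723] 496 1.324523715469589
washer ((219.41331481933594, 185.07131958007812), (6.28434419631958, 9.735523223876953), 19.593460083007812) 42
washer centre [560.77670723 183.24279076 133.50163057]
rim 527 ((648.6060791015625, 151.76303100585938), (160.17425537109375, 308.9832763671875), 22.557775497436523)
```

Request:
arm_command:
  rows:
    - [[-0.013,-0.461,0.4,0,0,-0.1764,1],[-0.013,-0.461,0.4,0,0,-0.1764,1],[-0.013,-0.461,0.4,0,0,-0.1764,1],[-0.013,-0.461,0.4,0,0,-0.1764,1],[-0.013,-0.461,0.4,0,0,-0.1764,1],[-0.013,-0.461,0.4,0,0,-0.1764,1],[-0.013,-0.461,0.4,0,0,-0.1764,1],[-0.013,-0.461,0.4,0,0,-0.1764,1],[-0.013,-0.461,0.4,0,0,-0.1764,1],[-0.013,-0.461,0.4,0,0,-0.1764,1]]

```text
t: 1.58
eef_pos: [466.6, -91.2, 344.5]
tcp_rot: [3.142, -0.0, 2.686]
ft_force: [0.1, -0.1, -0.5]
opening: 1.0
grip_force: 0.0
```

Run:
```python
from h import *
s=state();print(s['eef_pos'],s['tcp_rot'],s['joints'],s['t'])
p,d,T,K=snap("wrist","w2");save(p,"w2")
C=cloud(d,T,K);g=p.mean(2)
near=(np.hypot(C[...,0]-485,C[...,1]+100)<75)&(d>0)
L=C[near&(C[...,2]>74)&(C[...,2]<90)&(g<60)];L=L[np.linalg.norm(L[:,:2]-[456,-87],axis=1)<35]
r=cv2.minAreaRect(L[:,:2].astype(np.float32));print("lever",len(L),np.median(L[:,2]),r)
q=C[near&(C[...,2]>30)&(C[...,2]<58)&(g>70)];print(len(q),q.max(0))
f=cv2.fitLine(q[:,:2].astype(np.float32),cv2.DIST_HUBER,0,.01,.01).ravel();print(f,np.degrees(np.arctan2(f[1],f[0])))
```

```text
[466.58864318 -91.21326632 344.5267518 ] [ 3.14156280e+00 -9.71321372e-07  2.68557018e+00] [-3.32121993e-01  3.62650266e-01  1.98568107e+00  4.17388157e-05
  7.93258589e-01 -1.44692513e+00] 1.5833
lever 489 80.5765715849497 ((454.6782531738281, -87.326416015625), (12.112078666687012, 37.32400131225586), 64.11170959472656)
891 [541.22303434 -76.62137827  57.93870203]
[ 9.1539651e-01 -4.0255338e-01  5.0633795e+02 -1.1355305e+02] -23.7379
```

View pics/w2.png

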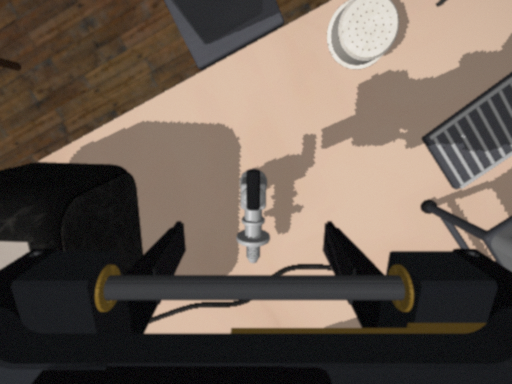

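The tap is aligned with the tool: lever, flange and tip all lie on column 253. A black appliance sits on the left, with its edge near column 138. I'll check its clearance before descending.

Run:
```python
from h import *
p,d,T,K=load("w2");C=cloud(d,T,K)
s=state();M=R.from_euler('xyz',s['tcp_rot']).as_matrix()
t=(C-s['eef_pos'])@M
for z0,z1 in((20,85),(85,140)):
  for side in(-1,1):
    m=(d>0)&(C[...,2]>z0)&(C[...,2]<z1)&(t[...,1]*side>22)&(t[...,1]*side<160)&(abs(t[...,0])<60)&(t[...,2]>100)
    print(z0,side,m.sum(),np.percentile(t[m][:,1]*side,[0,2,10]) if m.sum() else "", np.percentile(t[m][:,0],[0,100]) if m.sum() else "")
```

```text
20 -1 2598 [138.00881843 138.79773981 139.29704794] [-59.99509331  27.4849225 ]
20 1 0  
85 -1 3701 [137.93902878 138.73320857 139.19764705] [-48.27287454  27.4878319 ]
85 1 0
```

Request:
arm_command:
  rows:
    - [[0,-0.008,0.25,0,0,0,1],[0,-0.008,0.5,0,0,0,1],[0,-0.008,0.7,0,0,0,1],[0,-0.008,0.85,0,0,0,1],[0,-0.008,0.857,0,0,0,1],[0,-0.008,0.857,0,0,0,1],[0,-0.008,0.857,0,0,0,-1],[0,-0.008,0.857,0,0,0,-1],[0,-0.008,0.857,0,0,0,-1],[0,-0.008,0.857,0,0,0,-1]]

```text
t: 2.47
eef_pos: [465.5, -93.0, 217.3]
tcp_rot: [3.141, 0.002, 2.679]
ft_force: [-0.5, -0.5, 0.4]
opening: 0.773
grip_force: 0.0
```

Request:
arm_command:
  rows:
    - [[0,0,0,0,0,0,-1],[0,0,0,0,0,0,-1],[0,0,0,0,0,0,-1],[0,0,0,0,0,0,-1],[0,0,0,0,0,0,-1],[0,0,0,0,0,0,-1]]

```text
t: 2.97
eef_pos: [465.3, -93.0, 216.2]
tcp_rot: [3.142, -0.0, 2.679]
ft_force: [0.6, 0.4, -0.2]
opening: 0.357
grip_force: 0.0
```

Request:
arm_command:
  rows:
    - [[0,0,0,0,0,0,-1],[0,0,0,0,0,0,-1],[0,0,0,0,0,0,-1],[0,0,0,0,0,0,-1],[0,0,0,0,0,0,-1],[0,0,0,0,0,0,-1]]

```text
t: 3.47
eef_pos: [465.3, -93.0, 216.2]
tcp_rot: [3.142, 0.0, 2.679]
ft_force: [-0.6, 0.7, 0.1]
opening: 0.273
grip_force: 30.0
```

Request:
arm_command:
  rows:
    - [[0,0,-0.15,0,0,0,-1],[0,0,-0.3,0,0,0,-1],[0,0,-0.45,0,0,0,-1],[0,0,-0.58,0,0,0,-1],[0,0,-0.58,0,0,0,-1],[0,0,-0.58,0,0,0,-1],[0,0,-0.58,0,0,0,-1],[0,0,-0.58,0,0,0,-1]]

```text
t: 4.13
eef_pos: [465.1, -92.9, 302.1]
tcp_rot: [-3.141, -0.002, 2.679]
ft_force: [0.9, -0.1, -2.4]
opening: 0.273
grip_force: 30.0
```

Run:
```python
from h import *
s=state();print(s['eef_pos'],s['tcp_rot'],s['grip_force'])
p,d,T,K=snap("wrist","w3")
ps,ds,Ts,Ks=snap("scene","s3");save(ps,"s3",(120,100,376,292),3)
Cs=cloud(ds,Ts,Ks)
# tall things in gripper sweep area around target
m=(ds>0)&(abs(Cs[...,0]-430)<70)&(Cs[...,1]>30)&(Cs[...,1]<300)&(Cs[...,2]>15)&(Cs[...,2]<250)
print(m.sum(), Cs[m].max(0) if m.sum() else 0)
M=R.from_euler('xyz',s['tcp_rot']).as_matrix()
tgt=np.array([441.0,155.1,303.2]);print("shift",M.T@(tgt-s['eef_pos'])/150, (193.2-np.degrees(s['tcp_rot'][2]))/360)
```

```text
[465.1133395  -92.94952649 302.05507821] [-3.14133470e+00 -1.97226037e-03  2.67914126e+00] 29.999552071094513
135 [499.8571977  219.86848451  32.40929417]
shift [ 0.88165439  1.40824359 -0.00625724] 0.1102680920595373
```

View pics/s3.png

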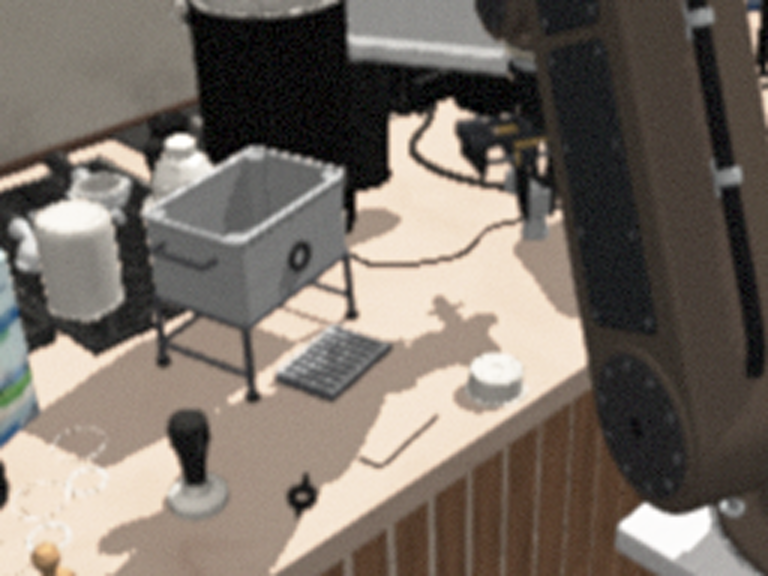

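The tap is held clear of the counter, and the path to the tank only passes over low items.

Request:
arm_command:
  rows:
    - [[0.15,0.23,0,0,0,-0.018,-1],[0.3,0.46,0,0,0,-0.036,-1],[0.44,0.7,0,0,0,-0.055,-1],[0.6,0.96,0,0,0,-0.074,-1],[0.62,0.98,0,0,0,-0.092,-1],[0.62,0.98,0,0,0,-0.11,-1],[0.62,0.98,0,0,0,-0.11,-1],[0.62,0.98,0,0,0,-0.11,-1]]

```text
t: 4.9
eef_pos: [447.7, 80.1, 302.7]
tcp_rot: [3.141, -0.001, -2.916]
ft_force: [0.6, -0.5, -2.4]
opening: 0.27
grip_force: 30.0
```

Run:
```python
from h import *
s=state();print(s['eef_pos'],s['tcp_rot'],s['grip_force'])
p,d,T,K=snap("wrist","w4");save(p,"w4",None,1.5)
M=R.from_euler('xyz',s['tcp_rot']).as_matrix()
tgt=np.array([441.0,155.1,303.2]);print("shift",M.T@(tgt-s['eef_pos'])/150)
```

```text
[447.70330755  80.1053487  302.73362749] [ 3.14149884e+00 -7.49049548e-04 -2.91604759e+00] 29.99900132417679
shift [-0.06825165  0.4972958  -0.00311362]
```

View pics/w4.png

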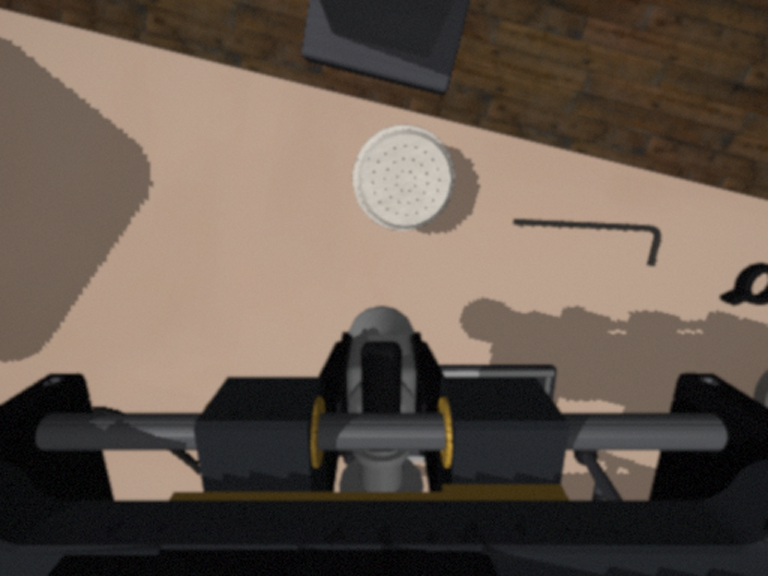

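The wrist view is blocked by the gripper here, so I'll refine the tank pose from the first wrist image (rim and tray) and from the scene depth.

Run:
```python
from h import *
z=np.load("pics/wrist0.npz");p,d=z['p'],z['d'];c=get_calibration("wrist");K=c['camera_matrix']
T=np.eye(4);T[:3,:3]=R.from_euler('xyz',[-3.14053918,-8.6e-5,1.57083620]).as_matrix();T[:3,3]=[624.975,.04,404.17];T=T@c['hand_eye']
C=cloud(d,T,K)
m=(C[...,2]>188)&(C[...,2]<200)&(C[...,1]<260)&(d>0);m[110:]=0;m[:,410:]=0
P=C[m];print("rim",len(P),np.median(P[:,2]),P.min(0),P.max(0))
# outer -y side: for each x bin the min y ; front: for each y bin min x
def edge(P,a,b,lo,hi,step=4):
    o=[]
    for t in np.arange(lo,hi,step):
        q=P[(P[:,a]>=t)&(P[:,a]<t+step)]
        if len(q): o.append((t+step/2,np.percentile(q[:,b],3)))
    return np.array(o)
for a,b,n in((0,1,"side"),(1,0,"front")):
    lo,hi=P[:,a].min(),P[:,a].max();E=edge(P,a,b,lo+ (15 if n=="front" else 15),hi-(20 if n=="side" else 3));
    k=np.polyfit(E[:,0],E[:,1],1);r=E[:,1]-np.polyval(k,E[:,0]);E=E[abs(r)<2*r.std()+.5];k=np.polyfit(E[:,0],E[:,1],1)
    print(n,len(E),k,"yaw",np.degrees(np.arctan(k[0]))*(1 if n=="side" else -1),np.std(E[:,1]-np.polyval(k,E[:,0])),E[[0,-1]])
for tag in("s1","s3"):
    ps,ds,Ts,Ks=load(tag);Cs=cloud(ds,Ts,Ks)
    poly=(np.array([[215,255],[330,165],[335,240],[215,340]])/4+[150,120]).astype(np.int32)
    m=np.zeros(ds.shape,np.uint8);cv2.fillPoly(m,[poly],1);m=cv2.erode(m,np.ones((3,3)));cv2.circle(m,(220,185),8,0,-1);wp=Cs[(m>0)&(ds>0)]
    k,_,_,_=np.linalg.lstsq(np.c_[wp[:,1:],np.ones(len(wp))],wp[:,0],rcond=None)
    print("wall",k,"yaw",np.degrees(np.arctan(-k[0])),"x at y183,z132:",k@[183,132,1])
    big=cv2.resize(ps[170:200,205:235].mean(2).astype(np.float32),None,fx=8,fy=8,interpolation=cv2.INTER_CUBIC)
    dk=(big<75).astype(np.uint8);ct,_=cv2.findContours(dk,0,2)
    for b in ct:
        if len(b)>20 and cv2.contourArea(b)>1500:
            e=cv2.fitEllipse(b);u,v=(np.array(e[0])+.5)/8-.5+[205,170];o,r=ray(u,v,Ts,Ks)
            n=np.array([1,-k[0],0]);q=np.array([k@[183,132,1],183,132]);t=((q-o)@n-6*np.linalg.norm(n))/(r@n);print(cv2.contourArea(b)/64,u,v,e[1],"washer",o+t*r)
```

```text
rim 5458 192.17224756400975 [574.14106794  89.47075683 188.01036108] [716.54767694 148.21260815 195.71346884]
side 26 [  0.22684534 -46.38174078] yaw 12.780979412662406 0.4009355195186815 [[595.14106794  90.12365399]
 [695.14106794 111.97369052]]
front 11 [-2.60541274e-01  6.13130219e+02] yaw 14.603261379666169 0.24627721719372744 [[106.47075683 585.65690383]
 [146.47075683 575.16970823]]
wall [-2.37005412e-01 -1.13296167e-02  6.12016991e+02] yaw 13.333390746931128 x at y183,z132: 567.1494916395873
67.40625 219.49725246429443 184.98638343811035 (60.09212112426758, 91.1410903930664) washer [561.06558243 182.65273676 133.45452435]
wall [-2.34455768e-01 -4.19434141e-03  6.10450102e+02] yaw 13.19499735466335 x at y183,z132: 566.991043188861
58.09375 219.35522079467773 185.23225688934326 (54.5949592590332, 87.00342559814453) washer [560.68833426 183.59715491 133.0875631 ]
```

Request:
arm_command:
  rows:
    - [[-0.02,0.15,0,0,0,0,-1],[-0.05,0.3,0,0,0,0,-1],[-0.072,0.483,-0.003,0,0,-0.0005,-1],[-0.072,0.483,-0.003,0,0,-0.0005,-1],[-0.072,0.483,-0.003,0,0,-0.0005,-1],[-0.072,0.483,-0.003,0,0,-0.0005,-1]]

```text
t: 5.45
eef_pos: [441.9, 152.5, 303.4]
tcp_rot: [-3.141, -0.0, -2.912]
ft_force: [0.3, 0.2, -1.6]
opening: 0.27
grip_force: 30.0
```

Run:
```python
from h import *
s=state();print(s['eef_pos'],s['tcp_rot'],s['grip_force'],s['ft_force'])
ps,ds,Ts,Ks=snap("scene","s5");pd,dd,Td,Kd=snap("side","d5")
M=R.from_euler('xyz',s['tcp_rot']).as_matrix()
g=s['eef_pos']+M@[0,0,171.2];ax=-M[:,0]
pts=np.array([g,g+ax*55,g+ax*83,g+ax*123])
us=proj(pts,Ts,Ks);ud=proj(pts,Td,Kd);print(pts.round(1),us.round(1),ud.round(1))
A=cv2.resize(ps[150:225,190:290],None,fx=6,fy=6,interpolation=cv2.INTER_CUBIC)
for u in us: cv2.drawMarker(A,tuple(int(x) for x in ((u-[190,150])*6+2.5)),(255,0,0),0,8,1)
cv2.imwrite("pics/s5.png",A[:,:,::-1])
u0=int(ud[2,0])-50;v0=int(ud[2,1])-40
B=cv2.resize(pd[v0:v0+80,u0:u0+100],None,fx=6,fy=6,interpolation=cv2.INTER_CUBIC)
for u in ud: cv2.drawMarker(B,tuple(int(x) for x in ((u-[u0,v0])*6+2.5)),(255,0,0),0,8,1)
cv2.imwrite("pics/d5.png",B[:,:,::-1]);print(u0,v0)
```

```text
[441.89187542 152.46571764 303.44407072] [-3.14146866e+00 -3.44976673e-04 -2.91200193e+00] 29.999575316905975 [ 0.29486451  0.22506153 -1.62856305]
[[441.8 152.4 132.2]
 [495.4 164.9 132.2]
 [522.7 171.3 132.2]
 [561.6 180.4 132.2]] [[252.  195.1]
 [237.3 190.5]
 [230.  188.2]
 [219.9 185. ]] [[219.1 172.5]
 [231.1 167.5]
 [237.  165.1]
 [245.3 161.7]]
187 125
```

View pics/s5.png

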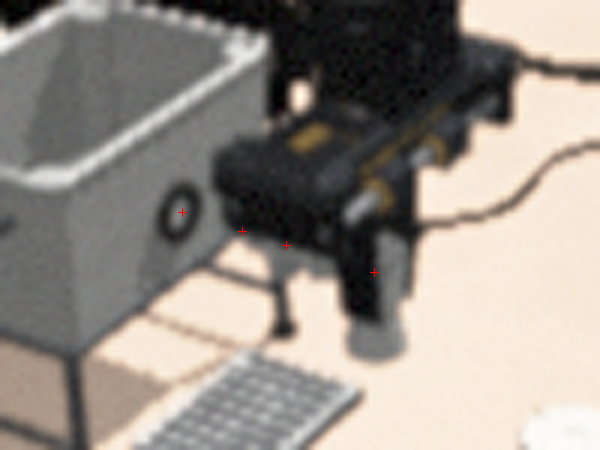

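View pics/d5.png

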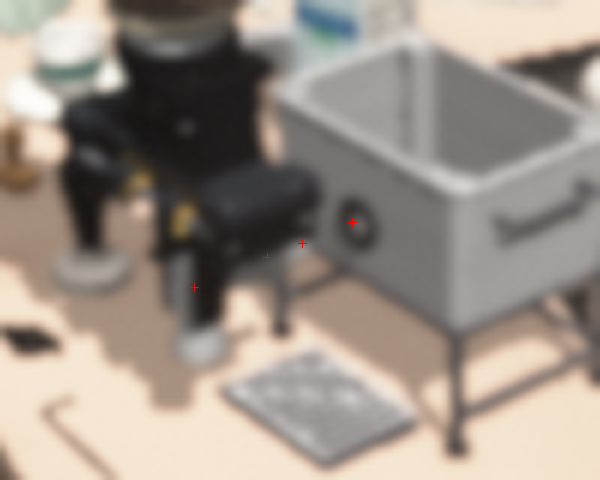

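The predicted axis end nearly coincides with the washer in both views: scene crop (182,212) against (180,212), side crop (353,222) against (358,224). I'll check each camera's bias at the tap's foot, then triangulate the washer.

Run:
```python
from h import *
s=state();M=R.from_euler('xyz',s['tcp_rot']).as_matrix()
g=s['eef_pos']+M@[0,0,171.2];ax=-M[:,0];ty=M[:,1]
o=g-[0,0,45]
V={}
for tag,off,box in(("s5",(190,150),(60,45,10)),("d5",(187,125),(33,55,10))):
    p,d,T,K=load(tag);C=cloud(d,T,K)
    m=(d>0)&(np.linalg.norm(C-(o+[0,0,5]),axis=-1)<28)&(C[...,2]<o[2]+14)
    v,u=np.nonzero(m);V[tag]=(T,K)
    foot=np.array([(u.min()+u.max())/2,(v.min()+v.max())/2]);
    cyl=np.array([o+17*(np.cos(t)*ax+np.sin(t)*ty)+[0,0,z] for t in np.linspace(0,6.28,60) for z in(0,14)])
    q=proj(cyl,T,K);print(tag,m.sum(),"foot cols",u.min(),u.max(),"rows",v.min(),v.max(),"pred",q.min(0),q.max(0))
def tri(l):
    A=np.zeros((3,3));b=np.zeros(3)
    for (T,K),(u,v) in l:
        c,r=ray(u,v,T,K);r/=np.linalg.norm(r);Q=np.eye(3)-np.outer(r,r);A+=Q;b+=Q@c
    return np.linalg.solve(A,b)
w=tri([(V["s5"],((180-2.5)/6+190,(212-2.5)/6+150)),(V["d5"],((358-2.5)/6+187,(224-2.5)/6+125))])
print("washer tri",w,"rel g along,lat,up",(w-g)@ax,(w-g)@ty,w[2]-g[2])
for tag in V: print(tag,"px per mm ax,ty,z",(proj(np.array([g+ax*123+10*e for e in(ax,ty,np.array([0,0,1]))]),*V[tag])-proj(g+ax*123,*V[tag]))/10)
```

```text
s5 41 foot cols 247 257 rows 204 209 pred [246.84903067 200.55566323] [257.8223375 210.2319663]
d5 32 foot cols 216 224 rows 181 185 pred [215.04099104 177.20269023] [224.38119418 185.26216324]
washer tri [564.95288184 179.3791685  130.94936036] rel g along,lat,up 125.97744090042235 -1.4506632546382294 -1.3900593195054682
s5 px per mm ax,ty,z [[-0.24776839 -0.07778877]
 [-0.18709951  0.13488382]
 [-0.02097845 -0.26948707]]
d5 px per mm ax,ty,z [[ 0.20354917 -0.08305679]
 [-0.16100253 -0.0972981 ]
 [-0.0052154  -0.22862572]]
```

Request:
arm_command:
  rows:
    - [[-0.05,-0.007,0,0,0,0,-1],[-0.12,-0.007,0,0,0,0,-1],[-0.18,-0.007,0,0,0,0,-1],[-0.22,-0.007,0,0,0,0,-1],[-0.25,-0.007,0,0,0,0,-1],[-0.28,-0.007,0,0,0,0,-1],[-0.3,-0.007,0,0,0,0,-1],[-0.32,-0.007,0,0,0,0,-1],[-0.33,-0.007,0,0,0,0,-1],[-0.33,-0.007,0,0,0,0,-1]]

```text
t: 6.38
eef_pos: [490.3, 163.5, 303.6]
tcp_rot: [-3.142, 0.0, -2.91]
ft_force: [0.6, 0.3, -0.6]
opening: 0.268
grip_force: 30.0
```

Request:
arm_command:
  rows:
    - [[-0.02,0,0,0,0,0,-1],[-0.04,0,0,0,0,0,-1],[-0.055,0,0,0,0,0,-1],[-0.07,0,0,0,0,0,-1],[-0.07,0,0,0,0,0,-1]]

```text
t: 6.8
eef_pos: [500.8, 165.9, 303.6]
tcp_rot: [-3.142, 0.0, -2.91]
ft_force: [0.0, 0.3, -0.5]
opening: 0.267
grip_force: 30.0
```

Run:
```python
from h import *
import time
s=state();print(s['eef_pos'],s['tcp_rot'],s['ft_force'],s['moment'])
p,d,T,K=snap("side","d6");q,d2,T2,K2=snap("scene","s6")
A=cv2.resize(p[135:195,205:280],None,fx=5,fy=5,interpolation=cv2.INTER_CUBIC);B=cv2.resize(q[155:215,200:275],None,fx=5,fy=5,interpolation=cv2.INTER_CUBIC)
cv2.imwrite("pics/m6.png",np.hstack([A,B])[:,:,::-1])
```

```text
[500.80006608 165.90537347 303.63454858] [-3.14154511e+00  3.73044700e-04 -2.90975279e+00] [ 0.0109972   0.32718666 -0.52167947] [ 0.20662609  0.02523186 -0.02354092]
```

View pics/m6.png

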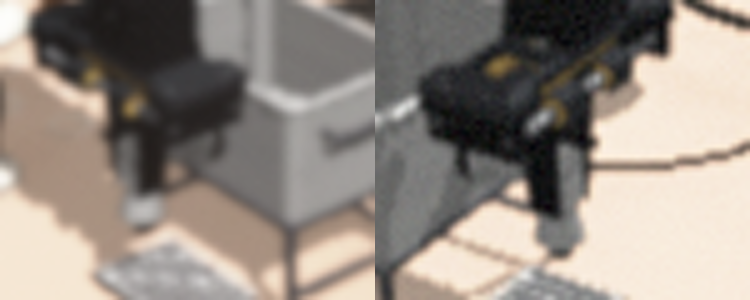

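Both views show the tap at the tank front with no contact force, so the shank is going through cleanly. From here I'll creep forward while watching the force.

Request:
arm_command:
  rows:
    - [[-0.012,0,0,0,0,0,-1],[-0.024,0,0,0,0,0,-1],[-0.036,0,0,0,0,0,-1],[-0.046,0,0,0,0,0,-1],[-0.046,0,0,0,0,0,-1],[-0.046,0,0,0,0,0,-1]]

```text
t: 7.4
eef_pos: [507.1, 167.4, 303.6]
tcp_rot: [-3.142, -0.0, -2.91]
ft_force: [-0.4, 1.5, -1.6]
opening: 0.271
grip_force: 30.0
```

Request:
arm_command:
  rows:
    - [[-0.007,0,0,0,0,0,-1],[-0.007,0,0,0,0,0,-1],[-0.007,0,0,0,0,0,-1]]

```text
t: 7.65
eef_pos: [508.0, 167.6, 303.6]
tcp_rot: [-3.142, -0.001, -2.91]
ft_force: [-1.9, -0.6, -1.5]
opening: 0.271
grip_force: 30.0
```

Request:
arm_command:
  rows:
    - [[-0.006,0,0,0,0,0,-1],[-0.006,0,0,0,0,0,-1],[-0.006,0,0,0,0,0,-1]]

```text
t: 7.9
eef_pos: [508.8, 167.8, 303.6]
tcp_rot: [-3.142, -0.001, -2.91]
ft_force: [-4.6, -1.5, -0.6]
opening: 0.274
grip_force: 30.0
```

Request:
arm_command:
  rows:
    - [[-0.006,0,0,0,0,0,-1],[-0.006,0,0,0,0,0,-1],[-0.006,0,0,0,0,0,-1]]

```text
t: 8.15
eef_pos: [509.5, 168.0, 303.6]
tcp_rot: [-3.142, -0.002, -2.91]
ft_force: [-7.0, -2.7, 1.5]
opening: 0.27
grip_force: 30.0
```

Request:
arm_command:
  rows:
    - [[-0.006,0,0,0,0,0,-1],[-0.006,0,0,0,0,0,-1],[-0.006,0,0,0,0,0,-1],[-0.006,0,0,0,0,0,-1],[-0.006,0,0,0,0,0,-1],[-0.006,0,0,0,0,0,-1],[-0.006,0,0,0,0,0,-1],[-0.006,0,0,0,0,0,-1],[-0.006,0,0,0,0,0,-1],[-0.006,0,0,0,0,0,-1]]

```text
t: 8.98
eef_pos: [510.1, 168.1, 303.6]
tcp_rot: [-3.142, -0.002, -2.91]
ft_force: [-8.5, -2.3, 2.5]
opening: 0.271
grip_force: 30.0
```

Request:
arm_command:
  rows:
    - [[0,0,0,0,0,0,-1],[0,0,0,0,0,0,-1],[0,0,0,0,0,0,-1],[0,0,0,0,0,0,-1],[0,0,0,0,0,0,-1],[0,0,0,0,0,0,-1],[0,0,0,0,0,0,-1],[0,0,0,0,0,0,-1],[0,0,0,0,0,0,-1],[0,0,0,0,0,0,-1]]

```text
t: 9.82
eef_pos: [510.1, 168.2, 303.6]
tcp_rot: [-3.142, -0.002, -2.91]
ft_force: [-8.8, -2.8, 2.1]
opening: 0.27
grip_force: 30.0
```

Request:
arm_command:
  rows:
    - [[0,0,0,0,0,0,-1],[0,0,0,0,0,0,-1],[0,0,0,0,0,0,-1],[0,0,0,0,0,0,-1],[0,0,0,0,0,0,-1],[0,0,0,0,0,0,-1],[0,0,0,0,0,0,-1],[0,0,0,0,0,0,-1],[0,0,0,0,0,0,-1],[0,0,0,0,0,0,-1]]

```text
t: 10.65
eef_pos: [510.1, 168.1, 303.6]
tcp_rot: [-3.142, -0.002, -2.91]
ft_force: [-8.7, -2.4, 3.1]
opening: 0.271
grip_force: 30.0
```

Push is steady at about 9 N, with stiffness matching the washer. The vertical force rose by about 4 N, so I'll check whether the tap pitched in the grip by comparing the lever in the tool frame before and after.

Run:
```python
from h import *
s=state();print(s['ft_force'],s['moment'],s['t'])
snap("wrist","w7");he=get_calibration("wrist")["hand_eye"]
for t in("w4","w7"):
    p,d,T,K=load(t);c=cloud(d,he,K);g=p.mean(2)
    roi=np.zeros(d.shape,bool);roi[195:300,222:288]=1
    for nm,m in (("lever",roi&(g<60)&(abs(c[...,1])<5)&(abs(c[...,2]-135)<9)&(c[...,0]>-10)&(c[...,0]<40)),
                 ("foot",roi&(abs(c[...,2]-209)<10)&(abs(c[...,0])<40))):
        q=c[m]
        if len(q)>20:
            k=np.polyfit(q[:,0],q[:,2],1);print(t,nm,len(q),q.mean(0).round(2),"x range",q[:,0].min().round(1),q[:,0].max().round(1),"slope deg",np.degrees(np.arctan(k[0])))
```

```text
[-8.66813995 -2.41252951  3.05154498] [-0.25831558  1.10709358  0.01573487] 10.65
w4 lever 998 [ 1.9770e+01 -6.0000e-02  1.3551e+02] x range 6.5 31.1 slope deg 1.9856118799446265
w4 foot 496 [ 11.71  -0.35 206.28] x range 3.5 16.3 slope deg 16.98751935500771
w7 lever 1018 [ 1.990e+01 -5.000e-02  1.356e+02] x range 6.4 31.1 slope deg 2.5569468491243037
w7 foot 490 [ 11.7   -0.31 206.38] x range 3.3 16.4 slope deg 16.78013869937825
```

The tap turned only about 0.6° in the grip, so it is still square. One more hold, then I hand in.

Request:
arm_command:
  rows:
    - [[-0.002,0,0,0,0,0,-1],[-0.002,0,0,0,0,0,-1],[-0.002,0,0,0,0,0,-1],[-0.002,0,0,0,0,0,-1],[-0.002,0,0,0,0,0,-1],[-0.002,0,0,0,0,0,-1],[-0.002,0,0,0,0,0,-1],[-0.002,0,0,0,0,0,-1],[-0.002,0,0,0,0,0,-1],[-0.002,0,0,0,0,0,-1]]

```text
t: 11.53
eef_pos: [510.4, 168.2, 303.6]
tcp_rot: [-3.142, -0.002, -2.91]
ft_force: [-9.6, -2.8, 2.9]
opening: 0.272
grip_force: 30.0
```

```bash
python3 -c "
from cell import *
print(state()['ft_force']);print(job_done())"
```

```text
[-9.63251647 -2.84303228  2.87490211]
the job is handed in; nothing more can be done
None
```

I handed the job in at about 11.5 s with the tap still gripped at 30 N, its shank through the washer and tank hole, spout down, and the flange pressing the washer at about 10 N; no verdict came back.

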